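# Kit the power-supply parts into the foam tray

## Robot

A 6-joint arm with a two-finger parallel gripper is mounted at the origin on the work surface. World frame = base frame: x ahead of the robot, y to its left, z up, the work surface at z = 0. Lengths are in m, angles in rad, forces in N, time in s.
With the tool pointing down it reaches from about 0.275 to 0.975 m from the base axis. Payload 8.4 kg.
Tool frame: the origin (TCP) lies at the very end of the fingers, on their centre line; the grasp point (between the pads) lies 19 mm behind it; z points along the fingers, y is the line along which they close (so a half turn about z gives the same grasp; the last joint's range is limited). The gripper opens to 92 mm and grips with 3 to 60 N. Pads are 20 mm wide; open, the fingers measure 128 mm over their backs; the gripper's body (75 mm by 189 mm) begins 69 mm behind the grasp point.
Start: joints at [1.196, 0.353, 1.633, -0, 1.155, -0.002], TCP at [0.228, 0.582, 0.215] pointing down, gripper open.
Joint ranges: [-2.63, 2.63], [-0.92, 2.1], [0.06, 2.66], [-1.3, 4.44], [0, 2.69], [-3.02, 3.02]. Speed limits (rad/s): [2.22, 2.22, 2.79, 3.14, 3.14, 3.14].

## Interface

Orientations are given as a unit quaternion [w, x, y, z].
In Python, from plant import r gives the robot as it stands.
- The arm moves only by the tool step_arm, never from a script. Its argument "motion" is a list of rows, each an object of numbers: "tx", "ty", "tz": the shift along the tool's x, y, z in units of 30 mm (1.0 is 30 mm); "roll": the turn about the tool's z in units of 6 degrees (1.0 is 6 degrees). A call has 1 to 10 rows; each row is the pose to reach, as a shift and turn from the pose commanded when the call began, along the tool's axes at that moment; what a row does not reach only later rows make up. A row lasts 1/10 s, in which the tool goes at most 50 mm and 8.59 degrees, less where a joint would pass 70% of its speed; a pose out of reach is approached as far as the arm can. A call with a gripper value outside its range is refused whole. "grip" is the finger opening in mm, from 0 to 91.9, set as the call begins (left out, the last holds). The fingers move at their own pace and stop on an object; the grip force is fixed at half the most. Time passes only in rows, so rows that repeat a pose let the fingers close. It gives the time, the measured TCP pose, the force, the opening and the grip force at its end, in the units of the state.
- r.get_obs(): the state, without advancing time (a new reading comes with each control period).
- r.snapshot(name): name is "scene" or "top" or "wrist"; returns a dict with "pixels" (400x640x3 uint8, red, green, blue), "range_z" (400x640 float32, m along the optical axis (not along the pixel's ray), 0 where there is no reading), "K" (3x3 intrinsics, pixels), "k1" (the pictures are not rectified: a ray, as slopes to the right and down, at radius r is drawn at 1 + k1 r^2 times it, then the intrinsics apply), "rvec" (rotation vector, rad) and "tvec" (3), from world to camera coordinates, as OpenCV has them; the wrist camera has in their place "T_tool_cam" (4x4, takes a point from camera to tool coordinates, whose origin is the TCP and whose axes are the flange's). Camera axes: x right, y down, z forward; pixel columns grow to the right and rows downward; lengths in m; the calibration is good to about 2 mm. A picture is of the moment at which its call begins: read the wrist's pose just before it.
- r.job_done(): hands the job in; it is judged then, once.
The state is a dict: "time": time; "joint_positions": joint angles; "joint_velocities": joint speeds; "joint_efforts": joint torques, N m; "position": TCP position; "ee_rot": TCP orientation; "contact_force": force on the tool from outside, world axes, zero at the start; "torque": the same for the moment, N m; "grip_width": finger opening in m; "gripper_force": force on a finger pad.
Only numpy, scipy, OpenCV 4.12 (cv2) and the standard library are available. Lean on these libraries where they do the work, as an engineer would, in place of code of your own. Each camera call takes 0.05 s, during which the arm holds its last target. There are 200 camera calls.

## Task

Kit the power-supply parts from the blue mat: put the toroidal transformer, the laminated transformer, the finned heat sink and the can capacitor each into the foam cut-out of the black tray that has its shape and size, upright as they stand now and sitting flat on the cut-out's floor. Set the parts down, do not drop them, and leave the solder reel and the flux bottle standing where they are.

Things in the scene. Friction and masses are not known exactly. Their poses are not given: they have to be found in the camera images.
- toroid: Toroidal transformer: a copper-wound ring lying flat, black potted centre, round, 62 mm diameter, 36 mm high, about 0.45 kg. Origin: centre of its underside, z up. Grip it across the diameter.
- capacitor: Can capacitor standing upright: black-sleeved round can, 35 mm diameter, 51 mm high, with a black top, aluminium rim and two small screw terminals on top (56 mm over all), about 0.09 kg. Origin: centre of its underside, z up. Grip it across the diameter.
- heatsink: Finned aluminium heat sink lying on its base, fins up: 75 mm long (its x, along the fins), 35 mm wide (its y), 36 mm high, about 0.16 kg. Origin: centre of its underside, z up. Its long outer fins are flat and rigid: grip across y.
- transformer: Laminated-core transformer standing upright: dark steel core 55 mm (its x) x 26 mm (y) x 46 mm high, with a white bobbin and copper coil through it, 37 mm (x) x 45 mm (y), from 6 to 40 mm above its underside, so 55 x 45 mm seen from above; brass lugs on top of the bobbin; about 0.40 kg. Origin: centre of its underside, z up. Grip across y on the bobbin or across x on the core's ends.
- cutout_toroid: Fixed charcoal foam insert, 104 mm square, 20 mm thick, one of four side by side in the black tray (232 mm square, rim 27 mm above the bench); its cut-out: round, 74 mm diameter, 10 mm deep, flat pale floor. Origin: under the cut-out's centre, centre of the insert's underside, 5 mm above the bench; cut-out's floor at z +10 mm, foam's top at z +20 mm.
- cutout_capacitor: Fixed charcoal foam insert, 104 mm square, 20 mm thick, one of four side by side in the black tray (232 mm square, rim 27 mm above the bench); its cut-out: round, 46 mm diameter, 10 mm deep, flat pale floor. Origin: under the cut-out's centre, centre of the insert's underside, 5 mm above the bench; cut-out's floor at z +10 mm, foam's top at z +20 mm.
- cutout_heatsink: Fixed charcoal foam insert, 104 mm square, 20 mm thick, one of four side by side in the black tray (232 mm square, rim 27 mm above the bench); its cut-out: 86 mm (its x) x 46 mm (its y), 10 mm deep, flat pale floor. Origin: under the cut-out's centre, centre of the insert's underside, 5 mm above the bench; cut-out's floor at z +10 mm, foam's top at z +20 mm.
- cutout_transformer: Fixed charcoal foam insert, 104 mm square, 20 mm thick, one of four side by side in the black tray (232 mm square, rim 27 mm above the bench); its cut-out: 56 mm (its x) x 66 mm (its y; the part's long side goes this way), 10 mm deep, flat pale floor. Origin: under the cut-out's centre, centre of the insert's underside, 5 mm above the bench; cut-out's floor at z +10 mm, foam's top at z +20 mm.
- solder_reel: Bystander, loose: reel of solder standing on its flange, grey flanges 48 mm diameter, bright wire between, 40 mm high, 0.25 kg. Origin: centre of its underside, z up. The parts, this reel and the bottle stand in two rows of three (115 mm apart in a row, rows 130 mm apart) on a blue mat 290 x 370 mm, 2 mm thick, lying on the bench.
- flux_bottle: Bystander, loose: small amber bottle with a white cap and paper label, 32 mm diameter, 62 mm high, standing on the mat. Origin: centre of its underside, z up. 
Mind the look-alikes: they are no part of the job. What is shaped like the capacitor but red or turquoise is not meant.

How it is judged:
At the end, for the whole second after the job is handed in: Each of the four parts lies in its own cut-out: its centre within 12 mm of the cut-out's, its underside on the cut-out's floor (no more than 3.5 mm above it), upright within 0.12 rad, at rest and released; the solder reel and the flux bottle stand upright within 30 mm of where they were (horizontal distance between toroid and cutout_toroid below 0.012 m and z of toroid in the frame of cutout_toroid between 0.005 and 0.0135 m and angle between each of toroid, capacitor, heatsink, transformer's own z axis and vertical below 0.12 rad and linear speed of each of toroid, capacitor, heatsink, transformer below 0.02 m/s and contact force between the fingers and toroid below 0.1 N and horizontal distance between capacitor and cutout_capacitor below 0.012 m and z of capacitor in the frame of cutout_capacitor between 0.005 and 0.0135 m and contact force between the fingers and capacitor below 0.1 N and horizontal distance between heatsink and cutout_heatsink below 0.012 m and z of heatsink in the frame of cutout_heatsink between 0.005 and 0.0135 m and contact force between the fingers and heatsink below 0.1 N and horizontal distance between transformer and cutout_transformer below 0.012 m and z of transformer in the frame of cutout_transformer between 0.005 and 0.0135 m and contact force between the fingers and transformer below 0.1 N and distance of each of solder_reel, flux_bottle from where it was at the start of the episode below 0.03 m and angle between each of solder_reel, flux_bottle's own z axis and vertical below 0.2 rad); the robot touches nothing.
It fails at once if a part is dropped: it falls free of the fingers faster than 0.7 m/s (a drop of more than 25 mm) ((contact force between the fingers and toroid below 0.1 N and linear speed of toroid above 0.7 m/s) or (contact force between the fingers and capacitor below 0.1 N and linear speed of capacitor above 0.7 m/s) or (contact force between the fingers and heatsink below 0.1 N and linear speed of heatsink above 0.7 m/s) or (contact force between the fingers and transformer below 0.1 N and linear speed of transformer above 0.7 m/s)).
It fails at once if the solder reel is pushed more than 30 mm or tipped over (distance of solder_reel from where it was at the start of the episode above 0.03 m or angle between solder_reel's own z axis and vertical above 0.3 rad).
It fails at once if the flux bottle is pushed more than 30 mm or tipped over (distance of flux_bottle from where it was at the start of the episode above 0.03 m or angle between flux_bottle's own z axis and vertical above 0.3 rad).
It also fails if it takes over 109 s, if anything falls off the work surface, if the arm or the gripper's body presses on something with over 40 N, if the wrist force passes 120 N, or if a joint passes its speed limit or range.

## Working session

There is one attempt and no reset: what is moved stays moved. The work goes in short steps, Python scripts to look and compute and a tool call to move; the robot and the scene stay as the last step left them, time stands still between calls to the robot, and variables do not carry over. Pictures are saved under pics/ and viewed, at most 14 in all, crops included, and the job is handed in when it is done.

Besides the shell and the picture viewer there is one more tool, called in YAML: its name, and indented under it one key for each argument. step_arm: Moves the arm, as the interface text tells. Its arguments: {"type":"object","properties":{"motion":{"type":"array"},"grip":{"type":"number"}},"required":["motion"]}

```bash
mkdir -p pics
cat > h.py <<'E'
import numpy as np, cv2
from plant import r
def snap(n):
    s=r.snapshot(n); return s
def save(s,name,crop=None,f=1):
    im=s["pixels"][:,:,::-1]
    if crop: x0,y0,x1,y1=crop; im=im[y0:y1,x0:x1]
    cv2.imwrite("pics/"+name,cv2.resize(im,None,fx=f,fy=f,interpolation=cv2.INTER_CUBIC))
def cloud(s):
    """world xyz for each pixel (fixed cameras)"""
    K=np.array(s["K"]);k=s["k1"];z=s["range_z"]
    v,u=np.mgrid[0:400,0:640]
    xd=(u-K[0,2])/K[0,0]; yd=(v-K[1,2])/K[1,1]
    x,y=xd.copy(),yd.copy()
    for _ in range(20):
        q=1+k*(x*x+y*y); x,y=xd/q,yd/q
    P=np.stack([x*z,y*z,z],-1)
    R=cv2.Rodrigues(np.array(s["rvec"],float))[0]
    W=(P-np.array(s["tvec"]).ravel())@R
    W[z==0]=np.nan
    return W
E
python3 - <<'E'
from h import *
np.set_printoptions(precision=4,suppress=True)
s=snap("top"); save(s,"top1.png"); np.savez("top.npz",**s)
print(s["K"],s["k1"],s["rvec"],s["tvec"])
s=snap("scene"); save(s,"scene1.png");np.savez("scene.npz",**s)
o=r.get_obs(); print(o)
E
```

```text
[[419.2088   0.     316.5804]
 [  0.     419.2088 202.7904]
 [  0.       0.       1.    ]] -0.07413740430257547 [ 2.1147 -2.1431  0.126 ] [0.0299 0.5639 1.0071]
{'time': 0.1, 'joint_positions': array([ 1.1956,  0.3536,  1.634 ,  0.    ,  1.1552, -0.0024]), 'joint_velocities': array([-0.0006, -0.002 , -0.0019,  0.0003,  0.0005, -0.0006]), 'joint_efforts': array([ -0.0007, -59.49  , -33.4932,   0.0697,   0.0186,  -0.    ]), 'position': array([0.2275, 0.5817, 0.214 ]), 'ee_rot': array([-0.0001,  0.1853,  0.9827, -0.0006]), 'contact_force': array([ 0.0701,  0.0079, -0.1992]), 'torque': array([0.0264, 0.0261, 0.0283]), 'gripper_force': 0.0, 'grip_width': 0.0917997755412046}
```

View pics/top1.png

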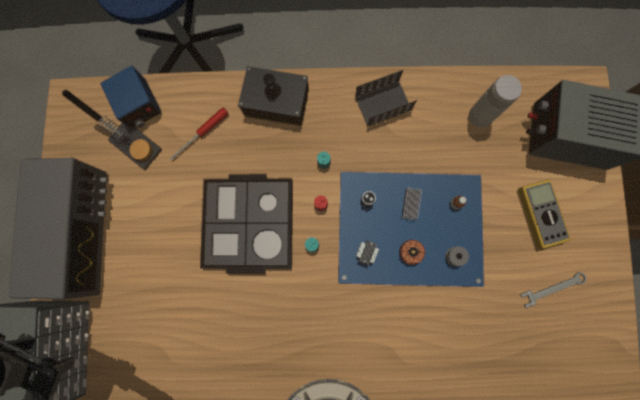

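View pics/scene1.png

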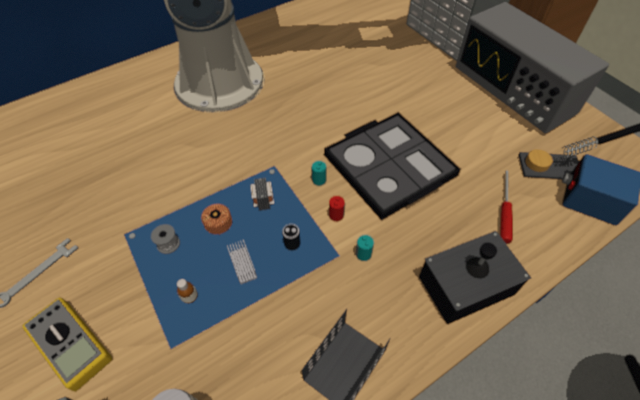

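The top view shows the tray at (203–293, 178–270) and the mat at (340–483, 172–286). The parts are: capacitor (368,199), heat sink (412,204), bottle (458,203), transformer (368,252), toroid (412,252), reel (458,257). The red and turquoise decoys stand between the tray and the mat.

Run:
```python
from h import *
np.set_printoptions(precision=4,suppress=True)
s=dict(np.load("top.npz")); W=cloud(s)
save(s,"topL.png",(195,165,345,280),5); save(s,"topR.png",(335,165,485,290),5)
for n,(u,v) in dict(toroid=(412,252),cap=(368,199),hs=(412,204),tr=(368,252),reel=(458,257),bot=(458,203),cT=(267,244),cC=(268,202),cH=(227,203),cX=(226,244),bench=(310,300),mat=(390,225)).items():
    print(n,W[v,u])
    if n in("toroid","cap","hs","tr","reel","bot"):
        P=W[v-14:v+15,u-14:u+15].reshape(-1,3); zz=P[:,2]
        m=zz>0.015; Q=P[m]
        (c,sz,a)=cv2.minAreaRect((Q[:,:2]*1000).astype(np.float32)); print('  top max',np.nanmax(zz),'rect',c,sz,a, m.sum())
```

```text
toroid [ 0.4385 -0.2118  0.0368]
  top max 0.04277549136704703 rect (439.020751953125, -213.7723388671875) (57.99456024169922, 59.76095962524414) 88.48069763183594 481
cap [ 0.5699 -0.1053  0.0542]
  top max 0.06019388739217659 rect (574.0679321289062, -105.89067077636719) (33.7420768737793, 32.50777053833008) 28.937572479248047 180
hs [ 0.5578 -0.2163  0.0397]
  top max 0.0427941854735245 rect (562.720458984375, -218.32737731933594) (35.931060791015625, 74.64080810546875) 79.24616241455078 418
tr [ 0.4398 -0.1023  0.0469]
  top max 0.052010563314274824 rect (440.3730773925781, -101.52835083007812) (44.584110260009766, 55.78832244873047) 66.07482147216797 366
reel [ 0.4242 -0.3235  0.042 ]
  top max 0.04582668499714368 rect (426.84881591796875, -324.36505126953125) (45.5672492980957, 44.25682830810547) 89.00142669677734 301
bot [ 0.5579 -0.3307  0.0438]
  top max 0.06691891070224289 rect (562.4857788085938, -332.92230224609375) (32.012474060058594, 26.01972770690918) 31.120882034301758 166
cT [0.4643 0.1511 0.0125]
cC [0.5728 0.1491 0.0126]
cH [0.5721 0.257  0.0112]
cX [0.4654 0.257  0.0132]
bench [0.3223 0.043  0.0013]
mat [ 0.5096 -0.1649  0.0015]
```

View pics/topL.png

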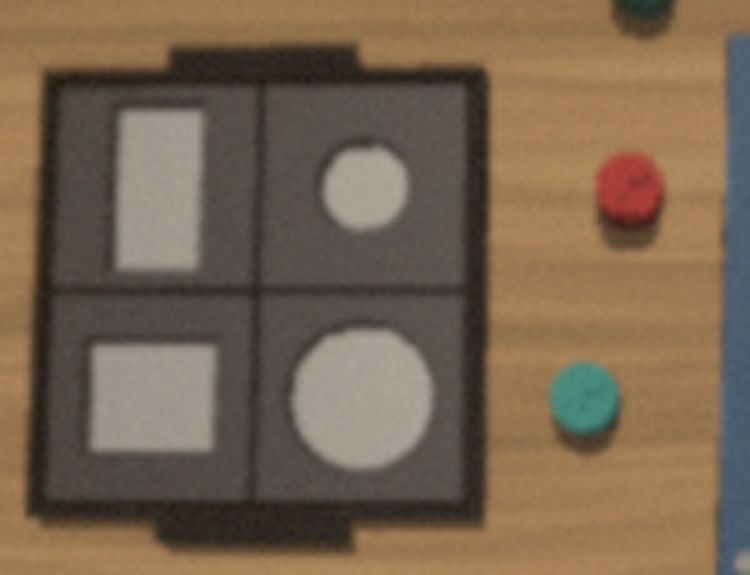

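View pics/topR.png

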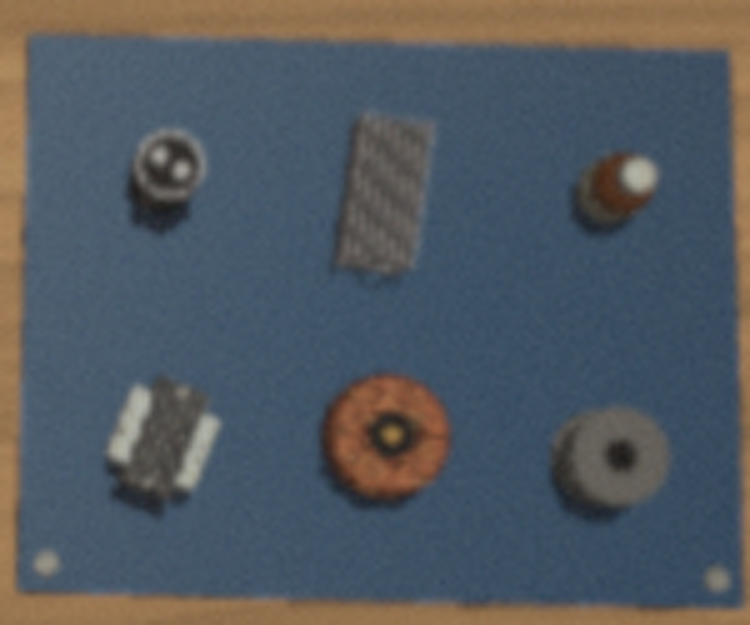

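The crops show the cut-outs in the tray: heat sink top left, capacitor top right, transformer bottom left (its long side along the image's horizontal) and toroid bottom right. The heat sink is yawed about -10° and the transformer about -20°, with its white bobbin flanks to the left and right of the core. Next I'll get exact centres.

```bash
cat >> h.py <<'E'
def rays(s,uv,R=None,c=None):
    """camera centre and world ray directions of pixels"""
    K=np.array(s["K"]);k=s["k1"]
    xd=(np.asarray(uv,float)-K[:2,2])/[K[0,0],K[1,1]]; x=xd.copy()
    for _ in range(20): x=xd/(1+k*(x**2).sum(-1,keepdims=True))
    d=np.c_[x,np.ones(len(x))]
    if R is None:
        R=cv2.Rodrigues(np.array(s["rvec"],float))[0].T; c=-R@np.array(s["tvec"],float).ravel()
    return c,d@R.T
def onplane(s,uv,z,R=None,c=None):
    c,d=rays(s,uv,R,c); return (c+d*((z-c[2])/d[:,2])[:,None])[:,:2]
def rect(mask,s,z,R=None,c=None,hull=True):
    n,l,st,_=cv2.connectedComponentsWithStats(mask.astype(np.uint8))
    i=1+np.argmax(st[1:,4]); cn=cv2.findContours((l==i).astype(np.uint8),0,cv2.CHAIN_APPROX_NONE)[0][0][:,0]
    P=onplane(s,cn,z,R,c)
    return cv2.minAreaRect((P*1000).astype(np.float32)), P.mean(0)*1000, st[i,4]
E
python3 - <<'E'
from h import *
np.set_printoptions(precision=4,suppress=True)
s=dict(np.load("top.npz")); W=cloud(s)
print("cam",rays(s,[[320,200]])[0])
g=s["pixels"].astype(int).min(2)
for n,(x0,y0,x1,y1) in dict(cT=(250,227,287,263),cC=(255,190,282,215),cH=(214,182,240,222),cX=(210,230,242,258)).items():
    m=np.zeros((400,640),bool); m[y0:y1,x0:x1]=g[y0:y1,x0:x1]>110
    print(n,rect(m,s,.015))
for n,(u,v,zt) in dict(toroid=(412,252,.038),cap=(368,199,.053),hs=(412,204,.038),tr=(368,252,.048)).items():
    m=np.zeros((400,640),bool); sl=np.s_[v-21:v+22,u-18:u+19]; m[sl]=W[sl][...,2]>zt-.012
    print(n,rect(m,s,zt), W[m].mean(0))
m=np.zeros((400,640),bool); b=s["pixels"].astype(int); m[165:290,335:490]=(b[165:290,335:490,2]-b[165:290,335:490,0])>20
print("mat",rect(m,s,.002))
E
```

```text
cam [ 0.4074 -0.0097  1.0803]
cT (((463.0836181640625, 149.62571716308594), (69.39744567871094, 68.66556549072266), 89.47489166259766), array([463.6955, 150.3367]), np.int32(615))
cC (((571.19921875, 148.877197265625), (41.743011474609375, 39.22126388549805), 89.14530181884766), array([571.7834, 149.4148]), np.int32(217))
cH (((573.1251220703125, 257.2652587890625), (42.573707580566406, 81.58456420898438), 89.2313461303711), array([572.978 , 257.3895]), np.int32(509))
cX (((465.33795166015625, 258.7805480957031), (61.942039489746094, 51.24429702758789), 89.3851318359375), array([465.3546, 258.8521]), np.int32(498))
toroid (((438.7103271484375, -212.835693359375), (56.79161834716797, 59.1622314453125), 87.8710708618164), array([ 439.8298, -212.3711]), np.int32(461)) [ 0.4399 -0.2125  0.0358]
cap (((573.90576171875, -106.77877044677734), (32.2889404296875, 32.63154983520508), 89.07147216796875), array([ 573.903 , -105.9393]), np.int32(157)) [ 0.5738 -0.1061  0.0536]
hs (((562.4300537109375, -217.26663208007812), (37.06147384643555, 76.17459869384766), 79.61358642578125), array([ 561.8644, -216.8446]), np.int32(296)) [ 0.5626 -0.2183  0.0342]
tr (((440.1678466796875, -100.90318298339844), (44.277706146240234, 55.06537628173828), 66.8497543334961), array([ 439.9789, -100.9643]), np.int32(357)) [ 0.4402 -0.1011  0.0452]
mat (((501.17889404296875, -217.7234649658203), (365.0035705566406, 284.8872375488281), 87.73077392578125), array([ 498.7845, -218.0734]), np.int32(13092))
```

```bash
cat >> h.py <<'E'
from scipy.spatial.transform import Rotation as Ro
def tool(o=None):
    o=o or r.get_obs(); q=o["ee_rot"]; return Ro.from_quat([q[1],q[2],q[3],q[0]]).as_matrix(), np.array(o["position"])
def go(*targets):
    """targets (x,y,z[m],theta deg of closing axis): shifts in move units from the present pose"""
    R,p=tool(); th=np.degrees(np.arctan2(R[1,1],R[0,1]))
    print("pos",p.round(4),"theta",round(th,2),"tilt",R[:,2].round(4))
    for x,y,z,t in targets:
        d=R.T@(np.array([x,y,z])-p)/.03; print("tx %.2f ty %.2f tz %.2f roll %.2f"%(*d,-(t-th)/6))
def wcam(s,o):
    R,p=tool(o); T=np.array(s["T_tool_cam"]); return R@T[:3,:3], R@T[:3,3]+p
E
python3 - <<'E'
from h import *
go((.40,.25,.2,66.8),(.44,-.101,.2,66.8))
E
```

```text
pos [0.2275 0.5817 0.214 ] theta 68.64 tilt [-4.0e-04 -1.1e-03 -1.0e+00]
tx -9.38 ty -8.20 tz 0.48 roll 0.31
tx -14.89 ty -18.61 tz 0.49 roll 0.31
```

step_arm:
  motion:
    - {"tx": -9.4,"ty": -8.2,"tz": 0.5,"roll": 0.3}
    - {"tx": -9.4,"ty": -8.2,"tz": 0.5,"roll": 0.3}
    - {"tx": -9.4,"ty": -8.2,"tz": 0.5,"roll": 0.3}
    - {"tx": -9.4,"ty": -8.2,"tz": 0.5,"roll": 0.3}
    - {"tx": -9.4,"ty": -8.2,"tz": 0.5,"roll": 0.3}
    - {"tx": -9.4,"ty": -8.2,"tz": 0.5,"roll": 0.3}
    - {"tx": -14.9,"ty": -18.6,"tz": 0.5,"roll": 0.3}
    - {"tx": -14.9,"ty": -18.6,"tz": 0.5,"roll": 0.3}
    - {"tx": -14.9,"ty": -18.6,"tz": 0.5,"roll": 0.3}
    - {"tx": -14.9,"ty": -18.6,"tz": 0.5,"roll": 0.3}

```text
time: 1.1
position: [0.4012, 0.1175, 0.2011]
ee_rot: [0.0, 0.201, 0.98, 0.0]
contact_force: [2.3, -0.1, -0.3]
grip_width: 0.0917
gripper_force: 0.0
```

Run:
```python
from h import *
o=r.get_obs(); print(o["time"]); s=snap("wrist"); save(s,"w1.png"); go((.44,-.101,.2,66.8)); print(s["T_tool_cam"])
```

```text
1.1
pos [0.4018 0.1113 0.2009] theta 66.73 tilt [-0.     -0.0035 -1.    ]
tx -3.97 ty -6.00 tz 0.06 roll -0.01
[[-2.85041401e-04 -9.54888934e-01 -2.96963031e-01  8.43785051e-02]
 [ 9.99999880e-01 -3.90456397e-04  2.95663490e-04 -1.43881455e-04]
 [-3.98276910e-04 -2.96962911e-01  9.54888931e-01 -1.69536112e-01]
 [ 0.00000000e+00  0.00000000e+00  0.00000000e+00  1.00000000e+00]]
```

step_arm:
  motion:
    - {"tx": -4.0,"ty": -6.0,"tz": 0.1}
    - {"tx": -4.0,"ty": -6.0,"tz": 0.1}
    - {"tx": -4.0,"ty": -6.0,"tz": 0.1}
    - {"tx": -4.0,"ty": -6.0,"tz": 0.1}
    - {"tx": -4.0,"ty": -6.0,"tz": 0.1}
    - {"tx": -4.0,"ty": -6.0,"tz": 0.1}
    - {"tx": -4.0,"ty": -6.0,"tz": 0.1}
    - {"tx": -4.0,"ty": -6.0,"tz": 0.1}

```text
invalid input at $.motion[0]: expected keys tx, ty, tz, roll
```

Run:
```python
from h import *
o=r.get_obs(); s=snap("wrist"); save(s,"w2.png"); np.savez("w2.npz",**s); go((.44,-.101,.2,66.8))
R,c=wcam(s,o); print("cam",c)
# cloud from wrist
v,u=np.mgrid[0:400,0:640]; _,d=rays(s,np.c_[u.ravel(),v.ravel()],R,c)
W=(c+d*s["range_z"].reshape(-1,1)).reshape(400,640,3); W[s["range_z"]==0]=np.nan; np.save("W2.npy",W)
near=(np.hypot(W[...,0]-.44,W[...,1]+.101)<.05)
print("mat z",np.nanmedian(W[near&(W[...,2]<.01)][:,2]))
m=near&(W[...,2]>.036)&(W[...,2]<.06); P=W[m]; print(P.shape,np.nanmax(P[:,2]),cv2.minAreaRect((P[:,:2]*1000).astype(np.float32)))
```

```text
pos [0.4016 0.1144 0.201 ] theta 66.51 tilt [-3.0e-04 -1.6e-03 -1.0e+00]
tx -4.03 ty -6.07 tz 0.04 roll -0.05
cam [0.32423524 0.14513497 0.37036208]
mat z 0.00157173006001321
(778, 3) 0.049687042087222744 ((429.3877868652344, -105.17327117919922), (35.65372085571289, 54.9271240234375), 20.750490188598633)
```

View pics/w2.png

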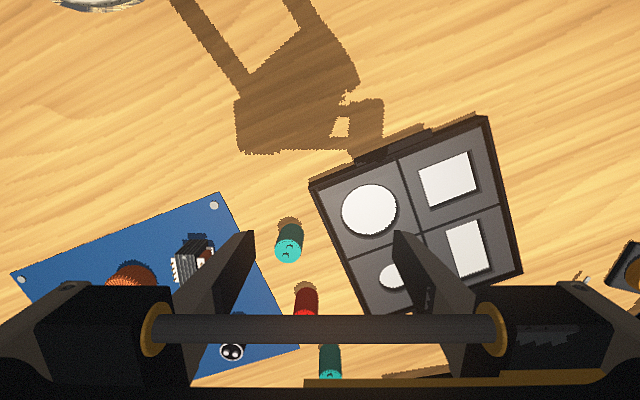

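The move was refused because every row needs all four keys. The arm still stands near (0.40, 0.11). This wrist view shows the cut-outs clearly: toroid (369,209), transformer (447,179) and heat sink (467,248). The capacitor's is partly hidden. I'll measure them from this frame and then move.

Run:
```python
from h import *
s=dict(np.load("w2.npz")); o=r.get_obs(); R,c=wcam(s,o)
g=s["pixels"].astype(int).min(2); f=cv2.connectedComponentsWithStats((g>190).astype(np.uint8))
for u,v in [(369,209),(447,179),(467,248),(390,275)]:
    m=f[1]==f[1][v,u]; print(rect(m,s,.015,R,c))
```

```text
(((464.75628662109375, 152.66793823242188), (71.37682342529297, 69.63755798339844), 66.5339126586914), array([464.39660138, 153.57424243]), np.int32(2089))
(((466.28515625, 261.6551513671875), (63.37933349609375, 52.64768600463867), 89.26744842529297), array([465.5340008, 262.2592616]), np.int32(1896))
(((574.5311279296875, 260.1322326660156), (43.2915153503418, 78.0921859741211), 89.36859893798828), array([573.88090279, 260.22315133]), np.int32(1517))
(((573.6451416015625, 143.98135375976562), (38.05727767944336, 28.364925384521484), 2.4061789512634277), array([574.04299374, 146.17880382]), np.int32(377))
```

step_arm:
  motion:
    - {"tx": -4.0,"ty": -6.1,"tz": 0.0,"roll": 0}
    - {"tx": -4.0,"ty": -6.1,"tz": 0.0,"roll": 0}
    - {"tx": -4.0,"ty": -6.1,"tz": 0.0,"roll": 0}
    - {"tx": -4.0,"ty": -6.1,"tz": 0.0,"roll": 0}
    - {"tx": -4.0,"ty": -6.1,"tz": 0.0,"roll": 0}
    - {"tx": -4.0,"ty": -6.1,"tz": 0.0,"roll": 0}
    - {"tx": -4.0,"ty": -6.1,"tz": 0.0,"roll": 0}
    - {"tx": -4.0,"ty": -6.1,"tz": 0.0,"roll": 0}
    - {"tx": -4.0,"ty": -6.1,"tz": 0.0,"roll": 0}

```text
time: 2.1
position: [0.4396, -0.0947, 0.2011]
ee_rot: [-0.0, 0.2, 0.98, 0.0]
contact_force: [-0.7, -0.4, -0.2]
grip_width: 0.0921
gripper_force: 0.0
```

```bash
cat >> h.py <<'E'
def wcloud():
    o=r.get_obs(); s=snap("wrist"); R,c=wcam(s,o)
    v,u=np.mgrid[0:400,0:640]; _,d=rays(s,np.c_[u.ravel(),v.ravel()],R,c)
    W=(c+d*s["range_z"].reshape(-1,1)).reshape(400,640,3); W[s["range_z"]==0]=np.nan
    return s,W,R,c
def near(W,x,y,rad,z0,z1):
    m=(np.hypot(W[...,0]-x,W[...,1]-y)<rad)&(W[...,2]>z0)&(W[...,2]<z1); P=W[m]
    print(len(P),"mean",P.mean(0).round(4),"zmax",P[:,2].max().round(4),cv2.minAreaRect((P[:,:2]*1000).astype(np.float32))); return m
E
python3 - <<'E'
from h import *
s,W,R,c=wcloud(); save(s,"w3.png"); go((.44,-.101,.2,66.8)); print("cam",c)
near(W,.44,-.101,.045,.01,.06);near(W,.44,-.101,.045,.041,.06)
near(W,.44,-.2125,.045,.01,.05);near(W,.5735,-.106,.04,.02,.07);near(W,.562,-.217,.055,.01,.06)
E
```

```text
pos [ 0.4397 -0.0949  0.2012] theta 66.94 tilt [-0.e+00  2.e-04 -1.e+00]
tx -0.09 ty -0.18 tz 0.04 roll 0.02
cam [ 0.36196442 -0.06187528  0.37066781]
1575 mean [ 0.4367 -0.1006  0.0437] zmax 0.0508 ((439.0851135253906, -101.9233169555664), (44.34036636352539, 55.397422790527344), 67.67967987060547)
1337 mean [ 0.4384 -0.1012  0.046 ] zmax 0.0508 ((439.1659240722656, -101.93099975585938), (44.190818786621094, 55.2433967590332), 67.6835708618164)
1742 mean [ 0.434  -0.209   0.0341] zmax 0.0393 ((436.4054870605469, -213.41964721679688), (61.3770866394043, 56.03633499145508), 73.19178771972656)
790 mean [ 0.5678 -0.1061  0.0473] zmax 0.059 ((572.97412109375, -107.07965087890625), (34.237613677978516, 34.07699203491211), 88.4917221069336)
1510 mean [ 0.5568 -0.2155  0.0307] zmax 0.0397 ((562.3594360351562, -218.47122192382812), (35.788753509521484, 76.98458862304688), 79.21601867675781)
```

View pics/w3.png

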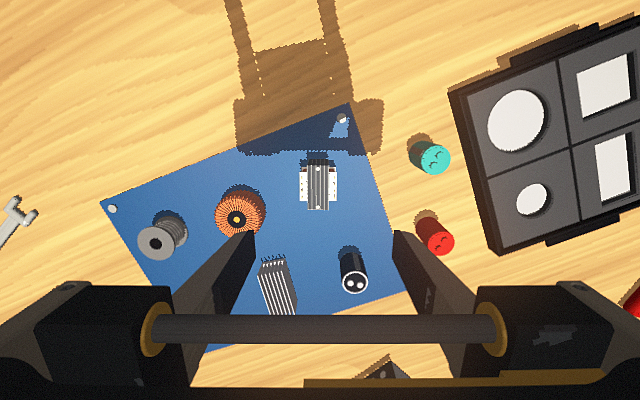

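The wrist view shows the transformer at (318,185), between the fingers and aligned with them. The neighbours are well clear, and the top and wrist measurements agree within about 1 mm. I'll descend on the transformer.

Run:
```python
from h import *
s,W,R,c=wcloud()
g=s["pixels"].astype(int).min(2); f=cv2.connectedComponentsWithStats((g>190).astype(np.uint8))
for u,v in [(517,121),(534,200)]:
    m=f[1]==f[1][v,u]; print(rect(m,s,.015,R,c))
go((.4392,-.1015,.08,67.5),(.4392,-.1015,.016,67.5))
```

```text
(((464.3145446777344, 151.162109375), (68.37955474853516, 69.40044403076172), 20.258853912353516), array([464.49431981, 151.51797154]), np.int32(2558))
(((572.9951171875, 150.42791748046875), (38.41611099243164, 40.5135612487793), 4.791970729827881), array([573.5425333 , 150.48525793]), np.int32(665))
pos [ 0.4398 -0.0951  0.2012] theta 66.93 tilt [ 0.e+00  1.e-04 -1.e+00]
tx -0.07 ty -0.20 tz 4.04 roll -0.09
tx -0.07 ty -0.20 tz 6.17 roll -0.09
```

step_arm:
  motion:
    - {"tx": -0.07,"ty": -0.2,"tz": 1.5,"roll": -0.1}
    - {"tx": -0.07,"ty": -0.2,"tz": 3.0,"roll": -0.1}
    - {"tx": -0.07,"ty": -0.2,"tz": 4.2,"roll": -0.1}
    - {"tx": -0.07,"ty": -0.2,"tz": 5.0,"roll": -0.1}
    - {"tx": -0.07,"ty": -0.2,"tz": 5.6,"roll": -0.1}
    - {"tx": -0.07,"ty": -0.2,"tz": 6.0,"roll": -0.1}
    - {"tx": -0.07,"ty": -0.2,"tz": 6.17,"roll": -0.1}
    - {"tx": -0.07,"ty": -0.2,"tz": 6.17,"roll": -0.1}
    - {"tx": -0.07,"ty": -0.2,"tz": 6.17,"roll": -0.1}

```text
time: 3.1
position: [0.44, -0.1024, 0.0167]
ee_rot: [0.001, 0.195, 0.981, -0.0]
contact_force: [-0.3, 0.7, 0.1]
grip_width: 0.0916
gripper_force: 0.0
```

step_arm:
  motion:
    - {"tx": 0,"ty": 0,"tz": 0,"roll": 0}
    - {"tx": 0,"ty": 0,"tz": 0,"roll": 0}
    - {"tx": 0,"ty": 0,"tz": 0,"roll": 0}
    - {"tx": 0,"ty": 0,"tz": 0,"roll": 0}
    - {"tx": 0,"ty": 0,"tz": 0,"roll": 0}
    - {"tx": 0,"ty": 0,"tz": 0,"roll": 0}
    - {"tx": 0,"ty": 0,"tz": 0,"roll": 0}
    - {"tx": 0,"ty": 0,"tz": 0,"roll": 0}
    - {"tx": 0,"ty": 0,"tz": 0,"roll": 0}
    - {"tx": 0,"ty": 0,"tz": 0,"roll": 0}
  grip: 30

```text
time: 4.1
position: [0.4393, -0.1024, 0.0161]
ee_rot: [-0.0, 0.196, 0.981, 0.0]
contact_force: [0.1, 0.5, 2.0]
grip_width: 0.0445
gripper_force: 30.0
```

Run:
```python
from h import *
go((.4392,-.1015,.15,67.5),(.465,.259,.15,-.7),(.465,.259,.030,-.7))
```

```text
pos [ 0.4393 -0.1024  0.0161] theta 67.44 tilt [-0.  0. -1.]
tx 0.02 ty 0.02 tz -4.46 roll -0.01
tx 3.83 ty 11.45 tz -4.46 roll 11.36
tx 3.83 ty 11.45 tz -0.46 roll 11.36
```

Gripped at 44.5 mm with 30 N. I'll lift, then carry.

step_arm:
  motion:
    - {"tx": 0,"ty": 0,"tz": -0.4,"roll": 0}
    - {"tx": 0,"ty": 0,"tz": -1.1,"roll": 0}
    - {"tx": 0,"ty": 0,"tz": -2.0,"roll": 0}
    - {"tx": 0,"ty": 0,"tz": -3.0,"roll": 0}
    - {"tx": 0.2,"ty": 0.6,"tz": -4.0,"roll": 0.6}
    - {"tx": 0.5,"ty": 1.5,"tz": -4.5,"roll": 1.5}
    - {"tx": 0.9,"ty": 2.6,"tz": -4.5,"roll": 2.6}
    - {"tx": 1.3,"ty": 3.8,"tz": -4.5,"roll": 3.8}
    - {"tx": 1.7,"ty": 5.0,"tz": -4.5,"roll": 5.0}
    - {"tx": 2.1,"ty": 6.2,"tz": -4.5,"roll": 6.2}

```text
time: 5.1
position: [0.452, 0.0949, 0.1517]
ee_rot: [0.0, 0.501, 0.866, -0.0]
contact_force: [0.2, 0.3, -3.2]
grip_width: 0.045
gripper_force: 30.0
```

Run:
```python
from h import *
o=r.get_obs(); print(o["grip_width"],o["gripper_force"],o["contact_force"])
go((.465,.259,.15,-.7),(.465,.259,.030,-.7))
```

```text
0.04504378840892089 29.95511680841446 [ 0.15814628  0.33508407 -3.21918154]
pos [0.452  0.0949 0.1517] theta 29.93 tilt [-0.e+00 -1.e-04 -1.e+00]
tx 4.52 ty 3.11 tz 0.05 roll 5.11
tx 4.52 ty 3.11 tz 4.05 roll 5.11
```

step_arm:
  motion:
    - {"tx": 0.9,"ty": 0.6,"tz": 0,"roll": 1.0}
    - {"tx": 1.8,"ty": 1.25,"tz": 0,"roll": 2.1}
    - {"tx": 2.7,"ty": 1.9,"tz": 0,"roll": 3.2}
    - {"tx": 3.6,"ty": 2.5,"tz": 0,"roll": 4.2}
    - {"tx": 4.2,"ty": 2.9,"tz": 0,"roll": 4.8}
    - {"tx": 4.5,"ty": 3.1,"tz": 0.05,"roll": 5.1}
    - {"tx": 4.5,"ty": 3.1,"tz": 0.3,"roll": 5.1}
    - {"tx": 4.5,"ty": 3.1,"tz": 0.8,"roll": 5.1}
    - {"tx": 4.5,"ty": 3.1,"tz": 1.2,"roll": 5.1}
    - {"tx": 4.5,"ty": 3.1,"tz": 1.2,"roll": 5.1}

```text
time: 6.1
position: [0.4634, 0.2555, 0.1133]
ee_rot: [-0.0, 0.709, 0.705, -0.002]
contact_force: [0.2, -0.1, -3.5]
grip_width: 0.0447
gripper_force: 30.0
```

Run:
```python
from h import *
go((.465,.259,.030,-.7))
s,W,R,c=wcloud(); print(c); save(s,"w4.png")
# foam edges of transformer cut-out: pixels on the floor level
m=near(W,.465,.259,.045,.010,.0185)
near(W,.465,.259,.05,.07,.14)
```

```text
pos [0.4634 0.2555 0.1133] theta -0.35 tilt [-0.0033 -0.002  -1.    ]
tx 0.12 ty 0.06 tz 2.77 roll 0.06
[0.46435579 0.3400869  0.28262478]
2139 mean [0.4659 0.2707 0.0149] zmax 0.0184 ((465.1766357421875, 264.772216796875), (49.957637786865234, 56.25669860839844), 89.40010833740234)
3653 mean [0.4635 0.2667 0.1301] zmax 0.14 ((463.441162109375, 260.38037109375), (47.018150329589844, 73.85681915283203), 89.54576110839844)
```

View pics/w4.png

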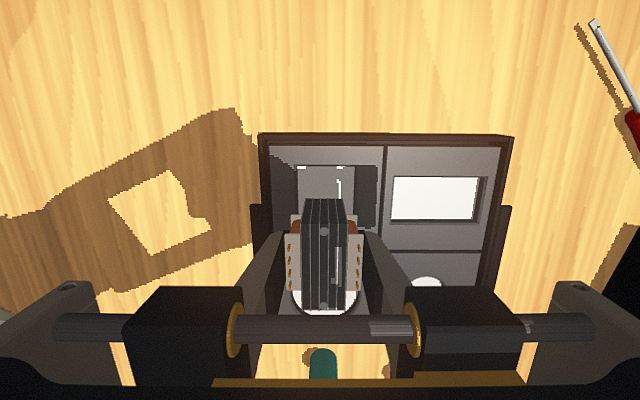

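The transformer is aligned above its cut-out, whose floor shows around (335,200). I'll let the arm settle and measure the cut-out's edges.

step_arm:
  motion:
    - {"tx": 0,"ty": 0,"tz": 0.0,"roll": 0}
    - {"tx": 0,"ty": 0,"tz": 0.0,"roll": 0}
    - {"tx": 0,"ty": 0,"tz": 0,"roll": 0}

```text
time: 6.45
position: [0.4653, 0.2571, 0.1156]
ee_rot: [0.0, 0.709, 0.705, 0.0]
contact_force: [0.4, -0.3, -3.8]
grip_width: 0.0449
gripper_force: 30.0
```

Run:
```python
from h import *
go((.465,.259,.030,-.7))
s,W,R,c=wcloud()
m=(abs(W[...,2]-.0147)<.004)&(abs(W[...,0]-.465)<.045)&(abs(W[...,1]-.26)<.045)
P=W[m]*1000; print(P.shape,np.percentile(P,[1,50,99],axis=0).round(1))
# rect cut-out of heat sink
m=(abs(W[...,2]-.0147)<.004)&(abs(W[...,0]-.573)<.05)&(abs(W[...,1]-.26)<.04); P=W[m]*1000; print(cv2.minAreaRect(P[:,:2].astype(np.float32)),np.percentile(P,[1,50,99],axis=0).round(1))
# part in hand: top of core
m=(W[...,2]>.139)&(W[...,2]<.152)&(abs(W[...,0]-.465)<.018)&(abs(W[...,1]-.259)<.045);P=W[m]*1000; print(cv2.minAreaRect(P[:,:2].astype(np.float32)),np.percentile(P,[1,50,99],axis=0).round(1))
# foam top
m=(abs(W[...,0]-.52)<.05)&(abs(W[...,1]-.29)<.05)&(W[...,2]<.04); print(np.histogram(W[m][:,2],bins=np.arange(.01,.034,.002)))
```

```text
pos [0.4653 0.2571 0.1156] theta -0.36 tilt [ 8.e-04  4.e-04 -1.e+00]
tx 0.06 ty -0.01 tz 2.85 roll 0.06
(1992, 3) [[437.4 242.8  13.2]
 [465.1 271.4  14.9]
 [493.1 288.5  16.9]]
((574.2758178710938, 255.32273864746094), (45.33223342895508, 85.34038543701172), 89.30520629882812) [[532.9 233.2  13.3]
 [574.6 255.8  14.9]
 [616.2 277.7  18. ]]
((464.995849609375, 256.836669921875), (56.76481246948242, 35.986759185791016), 89.96710205078125) [[447.5 230.3 139.9]
 [465.  260.2 146.8]
 [482.5 284.7 148.2]]
(array([  70,  299, 1985,  139,   80,  127, 1298, 3122,  438,    7,    0]), array([0.01 , 0.012, 0.014, 0.016, 0.018, 0.02 , 0.022, 0.024, 0.026,
       0.028, 0.03 , 0.032]))
```

step_arm:
  motion:
    - {"tx": 0.0,"ty": 0.0,"tz": 0.4,"roll": 0.06}
    - {"tx": 0.0,"ty": 0.0,"tz": 1.0,"roll": 0.06}
    - {"tx": 0.0,"ty": 0.0,"tz": 1.6,"roll": 0.06}
    - {"tx": 0.0,"ty": 0.0,"tz": 2.1,"roll": 0.06}
    - {"tx": 0.0,"ty": 0.0,"tz": 2.5,"roll": 0.06}
    - {"tx": 0.0,"ty": 0.0,"tz": 2.7,"roll": 0.06}
    - {"tx": 0.0,"ty": 0.0,"tz": 2.8,"roll": 0.06}
    - {"tx": 0.0,"ty": 0.0,"tz": 2.86,"roll": 0.06}
    - {"tx": 0.0,"ty": 0.0,"tz": 2.86,"roll": 0.06}
    - {"tx": 0.0,"ty": 0.0,"tz": 2.86,"roll": 0.06}

```text
time: 7.5
position: [0.4652, 0.2572, 0.0297]
ee_rot: [0.0, 0.712, 0.703, 0.0]
contact_force: [-0.4, -0.1, -2.8]
grip_width: 0.0445
gripper_force: 30.0
```

step_arm:
  motion:
    - {"tx": 0,"ty": 0,"tz": 0.0,"roll": 0}
    - {"tx": 0,"ty": 0,"tz": 0.0,"roll": 0}
    - {"tx": 0,"ty": 0,"tz": 0,"roll": 0}

```text
time: 7.8
position: [0.465, 0.2571, 0.0294]
ee_rot: [0.0, 0.712, 0.703, 0.0]
contact_force: [-0.5, 1.1, -4.5]
grip_width: 0.0446
gripper_force: 30.0
```

The part's underside is about at the floor. I'll release and lift.

step_arm:
  motion:
    - {"tx": 0,"ty": 0,"tz": 0,"roll": 0}
    - {"tx": 0,"ty": 0,"tz": 0,"roll": 0}
    - {"tx": 0,"ty": 0,"tz": 0,"roll": 0}
    - {"tx": 0,"ty": 0,"tz": 0,"roll": 0}
    - {"tx": 0,"ty": 0,"tz": 0,"roll": 0}
    - {"tx": 0,"ty": 0,"tz": -0.5,"roll": 0}
    - {"tx": 0,"ty": 0,"tz": -1.5,"roll": 0}
    - {"tx": 0,"ty": 0,"tz": -3.0,"roll": 0}
    - {"tx": 0,"ty": 0,"tz": -4.5,"roll": 0}
    - {"tx": 0,"ty": 0,"tz": -4.5,"roll": 0}
  grip: 70

```text
time: 8.8
position: [0.4681, 0.2588, 0.17]
ee_rot: [0.001, 0.712, 0.703, 0.005]
contact_force: [1.0, 0.5, 0.2]
grip_width: 0.07
gripper_force: 0.0
```

Run:
```python
from h import *
s,W,R,c=wcloud()
near(W,.465,.257,.04,.045,.075)
go((.44,-.213,.18,79.6),(.5625,-.218,.18,79.4),(.5625,-.218,.016,79.4))
```

```text
1900 mean [0.4653 0.259  0.0584] zmax 0.063 ((465.372314453125, 257.18121337890625), (55.500335693359375, 44.28239440917969), 88.04609680175781)
pos [0.4668 0.258  0.1672] theta -0.72 tilt [ 0.0054  0.0029 -1.    ]
tx -15.71 ty -0.69 tz -0.48 roll -13.39
tx -15.83 ty 3.39 tz -0.46 roll -13.35
tx -15.84 ty 3.36 tz 5.01 roll -13.35
```

The transformer is placed at (465.4, 257.2). Next is the heat sink.

step_arm:
  motion:
    - {"tx": -1.2,"ty": 0.25,"tz": -0.4,"roll": -1.0}
    - {"tx": -2.5,"ty": 0.5,"tz": -0.4,"roll": -2.1}
    - {"tx": -3.8,"ty": 0.8,"tz": -0.4,"roll": -3.2}
    - {"tx": -5.1,"ty": 1.1,"tz": -0.4,"roll": -4.3}
    - {"tx": -6.4,"ty": 1.4,"tz": -0.4,"roll": -5.4}
    - {"tx": -7.7,"ty": 1.65,"tz": -0.4,"roll": -6.5}
    - {"tx": -9.0,"ty": 1.95,"tz": -0.4,"roll": -7.6}
    - {"tx": -10.3,"ty": 2.2,"tz": -0.4,"roll": -8.7}
    - {"tx": -11.6,"ty": 2.5,"tz": -0.4,"roll": -9.8}
    - {"tx": -12.9,"ty": 2.8,"tz": -0.4,"roll": -10.9}
  grip: 60

```text
time: 9.85
position: [0.5431, -0.1325, 0.1745]
ee_rot: [-0.001, 0.217, 0.976, 0.0]
contact_force: [0.8, 0.4, -0.2]
grip_width: 0.0603
gripper_force: 0.0
```

Run:
```python
from h import *
go((.5625,-.218,.18,79.4),(.5625,-.218,.016,79.4))
```

```text
pos [ 0.5431 -0.1325  0.1745] theta 64.94 tilt [-2.3e-03  6.0e-04 -1.0e+00]
tx -1.79 ty -2.31 tz -0.19 roll -2.41
tx -1.80 ty -2.31 tz 5.28 roll -2.41
```

step_arm:
  motion:
    - {"tx": -0.8,"ty": -1.0,"tz": -0.1,"roll": -1.0}
    - {"tx": -1.4,"ty": -1.8,"tz": -0.1,"roll": -1.9}
    - {"tx": -1.8,"ty": -2.3,"tz": -0.1,"roll": -2.4}
    - {"tx": -1.8,"ty": -2.3,"tz": -0.1,"roll": -2.4}
    - {"tx": -1.8,"ty": -2.3,"tz": -0.1,"roll": -2.4}
    - {"tx": -1.8,"ty": -2.3,"tz": -0.1,"roll": -2.4}

```text
time: 10.45
position: [0.5627, -0.2153, 0.1784]
ee_rot: [-0.001, 0.095, 0.995, 0.0]
contact_force: [-0.3, 0.1, 0.1]
grip_width: 0.0601
gripper_force: 0.0
```

Run:
```python
from h import *
s,W,R,c=wcloud(); save(s,"w5.png",(120,80,520,330),2)
near(W,.5625,-.218,.05,.01,.06)
near(W,.573,-.107,.03,.01,.065);near(W,.439,-.213,.042,.01,.05)
go((.5625,-.218,.016,79.4))
```

```text
1011 mean [ 0.5586 -0.218   0.0331] zmax 0.0399 ((562.2640380859375, -218.31324768066406), (34.97022247314453, 75.30097961425781), 79.31991577148438)
1119 mean [ 0.5699 -0.1111  0.047 ] zmax 0.0593 ((573.3466796875, -108.38557434082031), (33.95745849609375, 33.25705337524414), 8.294316291809082)
2875 mean [ 0.4395 -0.2141  0.0363] zmax 0.0404 ((439.47808837890625, -214.48951721191406), (60.59049606323242, 60.35007858276367), 27.39813804626465)
pos [ 0.5628 -0.2153  0.1787] theta 79.08 tilt [-1.1e-03  6.0e-04 -1.0e+00]
tx -0.01 ty -0.09 tz 5.42 roll -0.05
```

View pics/w5.png

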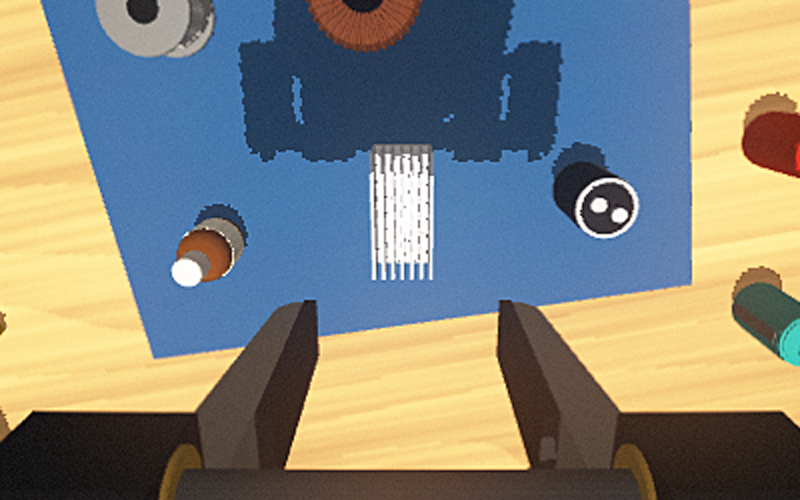

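The heat sink is aligned between the fingers (crop, around (402,212)). Descending and gripping.

step_arm:
  motion:
    - {"tx": -0.01,"ty": -0.1,"tz": 1.3,"roll": -0.05}
    - {"tx": -0.01,"ty": -0.1,"tz": 2.6,"roll": -0.05}
    - {"tx": -0.01,"ty": -0.1,"tz": 3.6,"roll": -0.05}
    - {"tx": -0.01,"ty": -0.1,"tz": 4.4,"roll": -0.05}
    - {"tx": -0.01,"ty": -0.1,"tz": 4.9,"roll": -0.05}
    - {"tx": -0.01,"ty": -0.1,"tz": 5.2,"roll": -0.05}
    - {"tx": -0.01,"ty": -0.1,"tz": 5.4,"roll": -0.05}
    - {"tx": -0.01,"ty": -0.1,"tz": 5.4,"roll": -0.05}
    - {"tx": -0.01,"ty": -0.1,"tz": 5.4,"roll": -0.05}

```text
time: 11.4
position: [0.5637, -0.2197, 0.0181]
ee_rot: [0.001, 0.093, 0.996, -0.0]
contact_force: [0.5, -0.4, 0.1]
grip_width: 0.0596
gripper_force: 0.0
```

step_arm:
  motion:
    - {"tx": 0,"ty": 0,"tz": 0,"roll": 0}
    - {"tx": 0,"ty": 0,"tz": 0,"roll": 0}
    - {"tx": 0,"ty": 0,"tz": 0,"roll": 0}
    - {"tx": 0,"ty": 0,"tz": 0,"roll": 0}
    - {"tx": 0,"ty": 0,"tz": 0,"roll": 0}
    - {"tx": 0,"ty": 0,"tz": 0,"roll": 0}
    - {"tx": 0,"ty": 0,"tz": 0,"roll": 0}
    - {"tx": 0,"ty": 0,"tz": 0,"roll": 0}
  grip: 25

```text
time: 12.2
position: [0.5632, -0.2195, 0.0176]
ee_rot: [0.0, 0.093, 0.996, -0.0]
contact_force: [-1.1, 1.2, 5.7]
grip_width: 0.0345
gripper_force: 30.0
```

Run:
```python
from h import *
go((.5625,-.2183,.15,79.4),(.574,.2554,.15,89.3))
```

```text
pos [ 0.5632 -0.2195  0.0176] theta 79.38 tilt [ 4.e-04 -1.e-04 -1.e+00]
tx 0.03 ty 0.04 tz -4.41 roll -0.00
tx 2.56 ty 15.63 tz -4.41 roll -1.65
```

step_arm:
  motion:
    - {"tx": 0,"ty": 0,"tz": -0.4,"roll": 0}
    - {"tx": 0,"ty": 0,"tz": -1.1,"roll": 0}
    - {"tx": 0,"ty": 0,"tz": -2.0,"roll": 0}
    - {"tx": 0,"ty": 0,"tz": -3.0,"roll": 0}
    - {"tx": 0,"ty": 0.5,"tz": -4.0,"roll": 0}
    - {"tx": 0.2,"ty": 1.4,"tz": -4.4,"roll": -0.1}
    - {"tx": 0.4,"ty": 2.6,"tz": -4.4,"roll": -0.3}
    - {"tx": 0.6,"ty": 3.9,"tz": -4.4,"roll": -0.4}
    - {"tx": 0.9,"ty": 5.3,"tz": -4.4,"roll": -0.6}
    - {"tx": 1.1,"ty": 6.7,"tz": -4.4,"roll": -0.7}

```text
time: 13.2
position: [0.567, -0.0144, 0.1498]
ee_rot: [-0.0, 0.056, 0.998, -0.0]
contact_force: [0.3, -0.1, -0.2]
grip_width: 0.0347
gripper_force: 30.0
```

Run:
```python
from h import *
o=r.get_obs(); print(o["grip_width"],o["gripper_force"])
go((.575,.2554,.15,89.3))
```

```text
0.03470626161361395 29.998835027217865
pos [ 0.567  -0.0144  0.1498] theta 83.6 tilt [-1.e-04 -1.e-04 -1.e+00]
tx 0.74 ty 8.97 tz -0.01 roll -0.95
```

step_arm:
  motion:
    - {"tx": 0.1,"ty": 1.4,"tz": 0,"roll": -0.15}
    - {"tx": 0.2,"ty": 2.8,"tz": 0,"roll": -0.3}
    - {"tx": 0.35,"ty": 4.2,"tz": 0,"roll": -0.45}
    - {"tx": 0.45,"ty": 5.6,"tz": 0,"roll": -0.6}
    - {"tx": 0.6,"ty": 7.0,"tz": 0,"roll": -0.75}
    - {"tx": 0.7,"ty": 8.1,"tz": 0,"roll": -0.9}
    - {"tx": 0.74,"ty": 8.7,"tz": 0,"roll": -0.95}
    - {"tx": 0.74,"ty": 8.95,"tz": 0.2,"roll": -0.95}
    - {"tx": 0.74,"ty": 8.95,"tz": 0.7,"roll": -0.95}
    - {"tx": 0.74,"ty": 8.95,"tz": 1.2,"roll": -0.95}

```text
time: 14.2
position: [0.5753, 0.252, 0.1119]
ee_rot: [-0.0, 0.007, 1.0, -0.0]
contact_force: [-0.6, -0.3, -1.6]
grip_width: 0.0347
gripper_force: 30.0
```

step_arm:
  motion:
    - {"tx": 0,"ty": 0,"tz": 0,"roll": 0}
    - {"tx": 0,"ty": 0,"tz": 0,"roll": 0}
    - {"tx": 0,"ty": 0,"tz": 0,"roll": 0}
    - {"tx": 0,"ty": 0,"tz": 0,"roll": 0}

```text
time: 14.6
position: [0.5761, 0.2532, 0.1138]
ee_rot: [0.0, 0.007, 1.0, 0.0]
contact_force: [-0.1, -0.1, -1.6]
grip_width: 0.0349
gripper_force: 30.0
```

Run:
```python
from h import *
go((.575,.2554,.0308,89.3))
s,W,R,c=wcloud(); print(c)
m=(W[...,2]>.10)&(W[...,2]<.14)&(abs(W[...,0]-.575)<.05)&(abs(W[...,1]-.2554)<.017);P=W[m]*1000; print(cv2.minAreaRect(P[:,:2].astype(np.float32)),np.percentile(P,[1,50,99],axis=0).round(1))
m=(abs(W[...,2]-.0147)<.004)&(abs(W[...,0]-.573)<.05)&(abs(W[...,1]-.256)<.035); P=W[m]*1000; print(len(P),np.percentile(P,[1,50,99],axis=0).round(1))
m=(abs(W[...,2]-.0147)<.004)&(abs(W[...,0]-.4645)<.05)&(abs(W[...,1]-.150)<.05); P=W[m]*1000; print(len(P),cv2.minAreaRect(P[:,:2].astype(np.float32)))
```

```text
pos [0.5761 0.2532 0.1138] theta 89.25 tilt [ 8.e-04  3.e-04 -1.e+00]
tx 0.04 ty 0.07 tz 2.77 roll -0.01
[0.49152236 0.25414853 0.28327759]
((574.780517578125, 255.3753662109375), (33.943756103515625, 76.33023834228516), 89.99533081054688) [[537.1 238.9 102.9]
 [568.6 256.6 114.9]
 [611.2 270.8 135. ]]
1303 [[531.7 234.1  13.3]
 [544.4 257.1  14.9]
 [557.6 280.   16.9]]
5775 ((463.3233337402344, 148.22369384765625), (72.33598327636719, 72.57621765136719), 24.134532928466797)
```

step_arm:
  motion:
    - {"tx": 0.0,"ty": 0.1,"tz": 0.4,"roll": 0}
    - {"tx": 0.0,"ty": 0.1,"tz": 1.0,"roll": 0}
    - {"tx": 0.0,"ty": 0.1,"tz": 1.6,"roll": 0}
    - {"tx": 0.0,"ty": 0.1,"tz": 2.1,"roll": 0}
    - {"tx": 0.0,"ty": 0.1,"tz": 2.4,"roll": 0}
    - {"tx": 0.0,"ty": 0.1,"tz": 2.6,"roll": 0}
    - {"tx": 0.0,"ty": 0.1,"tz": 2.7,"roll": 0}
    - {"tx": 0.0,"ty": 0.1,"tz": 2.78,"roll": 0}
    - {"tx": 0.0,"ty": 0.1,"tz": 2.78,"roll": 0}
    - {"tx": 0.0,"ty": 0.1,"tz": 2.78,"roll": 0}

```text
time: 15.65
position: [0.5762, 0.2567, 0.0307]
ee_rot: [0.001, 0.006, 1.0, 0.0]
contact_force: [-1.5, -0.2, 3.0]
grip_width: 0.035
gripper_force: 30.0
```

step_arm:
  motion:
    - {"tx": 0,"ty": 0,"tz": 0,"roll": 0}
    - {"tx": 0,"ty": 0,"tz": 0,"roll": 0}
    - {"tx": 0,"ty": 0,"tz": 0,"roll": 0}

```text
time: 15.95
position: [0.5761, 0.2567, 0.0307]
ee_rot: [0.001, 0.006, 1.0, 0.0]
contact_force: [-1.6, -0.5, 5.8]
grip_width: 0.0348
gripper_force: 30.0
```

It is on the floor, with an upward contact force of 5.8 N. Releasing.

step_arm:
  motion:
    - {"tx": 0,"ty": 0,"tz": 0,"roll": 0}
    - {"tx": 0,"ty": 0,"tz": 0,"roll": 0}
    - {"tx": 0,"ty": 0,"tz": 0,"roll": 0}
    - {"tx": 0,"ty": 0,"tz": 0,"roll": 0}
    - {"tx": 0,"ty": 0,"tz": -0.3,"roll": 0}
    - {"tx": 0,"ty": 0,"tz": -1.0,"roll": 0}
    - {"tx": 0,"ty": 0,"tz": -2.2,"roll": 0}
    - {"tx": 0,"ty": 0,"tz": -3.6,"roll": 0}
    - {"tx": 0,"ty": 0,"tz": -4.8,"roll": 0}
    - {"tx": 0,"ty": 0,"tz": -4.8,"roll": 0}
  grip: 58

```text
time: 16.95
position: [0.5787, 0.2578, 0.1802]
ee_rot: [0.004, 0.006, 1.0, 0.002]
contact_force: [0.7, 0.6, 0.2]
grip_width: 0.0578
gripper_force: 0.0
```

Run:
```python
from h import *
s,W,R,c=wcloud()
m=near(W,.575,.257,.05,.035,.07)
go((.439,-.214,.18,68),(.439,-.214,.016,68))
```

```text
770 mean [0.5729 0.2566 0.0484] zmax 0.0525 ((574.7434692382812, 256.7908630371094), (35.00071716308594, 75.09991455078125), 89.14331817626953)
pos [0.5774 0.2572 0.1774] theta 89.28 tilt [ 0.0053  0.0023 -1.    ]
tx 4.41 ty -15.76 tz -0.15 roll 3.55
tx 4.44 ty -15.78 tz 5.32 roll 3.55
```

The heat sink is down: its top is at about 51 mm and its centre at (574.7, 256.8). Next is the toroid.

step_arm:
  motion:
    - {"tx": 0.4,"ty": -1.4,"tz": -0.1,"roll": 0.3}
    - {"tx": 0.8,"ty": -2.9,"tz": -0.1,"roll": 0.7}
    - {"tx": 1.2,"ty": -4.4,"tz": -0.1,"roll": 1.0}
    - {"tx": 1.65,"ty": -5.9,"tz": -0.1,"roll": 1.3}
    - {"tx": 2.1,"ty": -7.4,"tz": -0.1,"roll": 1.7}
    - {"tx": 2.5,"ty": -8.9,"tz": -0.1,"roll": 2.0}
    - {"tx": 2.9,"ty": -10.4,"tz": -0.1,"roll": 2.4}
    - {"tx": 3.3,"ty": -11.9,"tz": -0.1,"roll": 2.7}
    - {"tx": 3.75,"ty": -13.4,"tz": -0.1,"roll": 3.1}
    - {"tx": 4.1,"ty": -14.6,"tz": -0.1,"roll": 3.3}
  grip: 86

```text
time: 18.0
position: [0.4454, -0.1817, 0.176]
ee_rot: [-0.001, 0.179, 0.984, 0.0]
contact_force: [0.1, 0.6, 0.3]
grip_width: 0.0857
gripper_force: 0.0
```

Run:
```python
from h import *
go((.439,-.214,.18,68))
```

```text
pos [ 0.4454 -0.1817  0.176 ] theta 69.35 tilt [-1.6e-03  4.0e-04 -1.0e+00]
tx -0.18 ty -1.08 tz -0.13 roll 0.23
```

step_arm:
  motion:
    - {"tx": -0.1,"ty": -0.6,"tz": 0,"roll": 0.2}
    - {"tx": -0.2,"ty": -1.0,"tz": 0,"roll": 0.2}
    - {"tx": -0.2,"ty": -1.0,"tz": 0,"roll": 0.2}
    - {"tx": -0.2,"ty": -1.0,"tz": 0,"roll": 0.2}
    - {"tx": -0.2,"ty": -1.0,"tz": 0,"roll": 0.2}
    - {"tx": -0.2,"ty": -1.0,"tz": 0,"roll": 0.2}

```text
time: 18.6
position: [0.4425, -0.2092, 0.1768]
ee_rot: [-0.0, 0.188, 0.982, 0.0]
contact_force: [0.4, 0.1, 0.1]
grip_width: 0.0857
gripper_force: 0.0
```

Run:
```python
from h import *
s,W,R,c=wcloud(); print(c)
m=near(W,.439,-.213,.045,.032,.045)
m=near(W,.439,-.213,.045,.015,.045)
near(W,.573,-.107,.03,.01,.065)
go((.439,-.2135,.016,68))
```

```text
[ 0.36401894 -0.17828377  0.34634329]
2060 mean [ 0.4377 -0.2139  0.0366] zmax 0.0398 ((438.70166015625, -214.42666625976562), (59.91681671142578, 60.71293258666992), 69.08718872070312)
2190 mean [ 0.4366 -0.2133  0.0359] zmax 0.0398 ((438.7439880371094, -214.07321166992188), (60.98616027832031, 60.196109771728516), 34.44986343383789)
882 mean [ 0.5652 -0.1071  0.044 ] zmax 0.0591 ((571.048583984375, -104.14928436279297), (35.84177780151367, 25.683799743652344), 27.146724700927734)
pos [ 0.4425 -0.2093  0.1768] theta 68.36 tilt [-0.e+00  1.e-04 -1.e+00]
tx 0.06 ty -0.17 tz 5.36 roll 0.06
```

step_arm:
  motion:
    - {"tx": 0.06,"ty": -0.19,"tz": 1.3,"roll": 0}
    - {"tx": 0.06,"ty": -0.19,"tz": 2.6,"roll": 0}
    - {"tx": 0.06,"ty": -0.19,"tz": 3.6,"roll": 0}
    - {"tx": 0.06,"ty": -0.19,"tz": 4.4,"roll": 0}
    - {"tx": 0.06,"ty": -0.19,"tz": 4.9,"roll": 0}
    - {"tx": 0.06,"ty": -0.19,"tz": 5.2,"roll": 0}
    - {"tx": 0.06,"ty": -0.19,"tz": 5.35,"roll": 0}
    - {"tx": 0.06,"ty": -0.19,"tz": 5.35,"roll": 0}
    - {"tx": 0.06,"ty": -0.19,"tz": 5.35,"roll": 0}

```text
time: 19.55
position: [0.439, -0.2149, 0.017]
ee_rot: [0.001, 0.188, 0.982, -0.0]
contact_force: [-0.7, -0.1, 0.2]
grip_width: 0.0861
gripper_force: 0.0
```

step_arm:
  motion:
    - {"tx": 0,"ty": 0,"tz": 0,"roll": 0}
    - {"tx": 0,"ty": 0,"tz": 0,"roll": 0}
    - {"tx": 0,"ty": 0,"tz": 0,"roll": 0}
    - {"tx": 0,"ty": 0,"tz": 0,"roll": 0}
    - {"tx": 0,"ty": 0,"tz": 0,"roll": 0}
    - {"tx": 0,"ty": 0,"tz": 0,"roll": 0}
    - {"tx": 0,"ty": 0,"tz": 0,"roll": 0}
    - {"tx": 0,"ty": 0,"tz": 0,"roll": 0}
  grip: 50

```text
time: 20.35
position: [0.4387, -0.2149, 0.0167]
ee_rot: [0.0, 0.188, 0.982, -0.0]
contact_force: [0.1, 1.3, 5.8]
grip_width: 0.0613
gripper_force: 30.0
```

Run:
```python
from h import *
go((.4645,.150,.15,68))
```

```text
pos [ 0.4387 -0.2149  0.0167] theta 68.28 tilt [ 4.e-04 -1.e-04 -1.e+00]
tx 3.70 ty 11.62 tz -4.45 roll 0.05
```

step_arm:
  motion:
    - {"tx": 0,"ty": 0,"tz": -0.4,"roll": 0}
    - {"tx": 0,"ty": 0,"tz": -1.1,"roll": 0}
    - {"tx": 0,"ty": 0,"tz": -2.0,"roll": 0}
    - {"tx": 0,"ty": 0,"tz": -3.0,"roll": 0}
    - {"tx": 0.2,"ty": 0.5,"tz": -4.0,"roll": 0}
    - {"tx": 0.5,"ty": 1.5,"tz": -4.45,"roll": 0}
    - {"tx": 0.9,"ty": 2.7,"tz": -4.45,"roll": 0}
    - {"tx": 1.3,"ty": 4.0,"tz": -4.45,"roll": 0}
    - {"tx": 1.7,"ty": 5.3,"tz": -4.45,"roll": 0}
    - {"tx": 2.1,"ty": 6.6,"tz": -4.45,"roll": 0}

```text
time: 21.35
position: [0.4524, -0.0061, 0.1502]
ee_rot: [-0.0, 0.189, 0.982, -0.0]
contact_force: [0.3, 0.1, -5.5]
grip_width: 0.0614
gripper_force: 30.0
```

Run:
```python
from h import *
o=r.get_obs(); print(o["grip_width"],o["gripper_force"])
go((.4645,.1495,.15,68))
```

```text
0.06136469708382251 29.9979230761528
pos [ 0.4524 -0.0061  0.1502] theta 68.26 tilt [-5.e-04 -1.e-04 -1.e+00]
tx 1.55 ty 4.97 tz 0.01 roll 0.04
```

step_arm:
  motion:
    - {"tx": 0.4,"ty": 1.2,"tz": 0,"roll": 0}
    - {"tx": 0.75,"ty": 2.4,"tz": 0,"roll": 0}
    - {"tx": 1.1,"ty": 3.5,"tz": 0,"roll": 0}
    - {"tx": 1.4,"ty": 4.4,"tz": 0,"roll": 0}
    - {"tx": 1.55,"ty": 4.95,"tz": 0.2,"roll": 0}
    - {"tx": 1.55,"ty": 4.95,"tz": 0.7,"roll": 0}
    - {"tx": 1.55,"ty": 4.95,"tz": 1.2,"roll": 0}
    - {"tx": 1.55,"ty": 4.95,"tz": 1.2,"roll": 0}
    - {"tx": 1.55,"ty": 4.95,"tz": 1.2,"roll": 0}
    - {"tx": 1.55,"ty": 4.95,"tz": 1.2,"roll": 0}

```text
time: 22.35
position: [0.4653, 0.1476, 0.1146]
ee_rot: [0.0, 0.189, 0.982, 0.0]
contact_force: [0.4, 0.3, -4.6]
grip_width: 0.061
gripper_force: 30.0
```

Run:
```python
from h import *
go((.4645,.1495,.0299,68))
s,W,R,c=wcloud(); print(c)
m=(abs(W[...,2]-.0147)<.004)&(np.hypot(W[...,0]-.4645,W[...,1]-.150)<.05); P=W[m]*1000; print(len(P),np.percentile(P,[1,50,99],axis=0).round(1))
# circle fit to the visible floor's outer rim by maximal extents
H=cv2.convexHull(P[:,:2].astype(np.float32)); print(cv2.minEnclosingCircle(H))
near(W,.4645,.1495,.036,.125,.14)
```

```text
pos [0.4653 0.1476 0.1146] theta 68.26 tilt [ 7.e-04  2.e-04 -1.e+00]
tx 0.05 ty 0.05 tz 2.82 roll 0.04
[0.38677402 0.17864994 0.28410238]
2413 [[429.8 115.1  13.3]
 [451.6 157.1  14.8]
 [485.4 185.1  16.8]]
((464.32611083984375, 149.63575744628906), 37.07875442504883)
7575 mean [0.462  0.1491 0.1341] zmax 0.1399 ((464.5702819824219, 147.00302124023438), (62.87874221801758, 61.43519592285156), 29.06034278869629)
```

The visible floor fits a circle at (464.3, 149.6) with radius 37.1. I'll shift 2 mm and lower.

step_arm:
  motion:
    - {"tx": 0.05,"ty": 0.05,"tz": 0.4,"roll": 0}
    - {"tx": 0.05,"ty": 0.05,"tz": 1.0,"roll": 0}
    - {"tx": 0.05,"ty": 0.05,"tz": 1.6,"roll": 0}
    - {"tx": 0.05,"ty": 0.05,"tz": 2.1,"roll": 0}
    - {"tx": 0.05,"ty": 0.05,"tz": 2.45,"roll": 0}
    - {"tx": 0.05,"ty": 0.05,"tz": 2.65,"roll": 0}
    - {"tx": 0.05,"ty": 0.05,"tz": 2.77,"roll": 0}
    - {"tx": 0.05,"ty": 0.05,"tz": 2.83,"roll": 0}
    - {"tx": 0.05,"ty": 0.05,"tz": 2.83,"roll": 0}
    - {"tx": 0.05,"ty": 0.05,"tz": 2.83,"roll": 0}

```text
time: 23.4
position: [0.4642, 0.1496, 0.0297]
ee_rot: [0.0, 0.188, 0.982, 0.0]
contact_force: [-4.9, -0.5, 5.5]
grip_width: 0.0616
gripper_force: 30.0
```

step_arm:
  motion:
    - {"tx": 0,"ty": 0,"tz": 0,"roll": 0}
    - {"tx": 0,"ty": 0,"tz": 0,"roll": 0}
    - {"tx": 0,"ty": 0,"tz": 0,"roll": 0}

```text
time: 23.7
position: [0.4642, 0.1496, 0.0297]
ee_rot: [0.0, 0.188, 0.982, 0.0]
contact_force: [-4.8, -1.6, 7.1]
grip_width: 0.0615
gripper_force: 30.0
```

Contact with the floor. Releasing.

step_arm:
  motion:
    - {"tx": 0,"ty": 0,"tz": 0,"roll": 0}
    - {"tx": 0,"ty": 0,"tz": 0,"roll": 0}
    - {"tx": 0,"ty": 0,"tz": 0,"roll": 0}
    - {"tx": 0,"ty": 0,"tz": 0,"roll": 0}
    - {"tx": 0,"ty": 0,"tz": -0.3,"roll": 0}
    - {"tx": 0,"ty": 0,"tz": -1.0,"roll": 0}
    - {"tx": 0,"ty": 0,"tz": -2.2,"roll": 0}
    - {"tx": 0,"ty": 0,"tz": -3.6,"roll": 0}
    - {"tx": 0,"ty": 0,"tz": -4.8,"roll": 0}
    - {"tx": 0,"ty": 0,"tz": -5.0,"roll": 0}
  grip: 80

```text
time: 24.7
position: [0.4666, 0.1504, 0.1837]
ee_rot: [0.003, 0.188, 0.982, 0.002]
contact_force: [-0.3, 0.1, -1.0]
grip_width: 0.0799
gripper_force: 0.0
```

Run:
```python
from h import *
s,W,R,c=wcloud()
m=near(W,.4645,.1495,.045,.04,.07)
go((.573,-.1075,.18,80))
```

```text
2182 mean [0.4625 0.1503 0.0494] zmax 0.0529 ((464.0891418457031, 150.0992431640625), (60.571563720703125, 60.18806457519531), 4.991659641265869)
pos [0.4659 0.1502 0.1824] theta 68.28 tilt [ 0.0055  0.0018 -1.    ]
tx -6.49 ty -6.66 tz 0.09 roll -1.95
```

The toroid is placed at (464.1, 150.1). The capacitor is last.

step_arm:
  motion:
    - {"tx": -0.9,"ty": -0.9,"tz": 0,"roll": -0.3}
    - {"tx": -1.9,"ty": -1.9,"tz": 0,"roll": -0.6}
    - {"tx": -2.9,"ty": -3.0,"tz": 0,"roll": -0.9}
    - {"tx": -3.9,"ty": -4.0,"tz": 0,"roll": -1.2}
    - {"tx": -4.9,"ty": -5.0,"tz": 0,"roll": -1.5}
    - {"tx": -5.8,"ty": -5.9,"tz": 0,"roll": -1.8}
    - {"tx": -6.5,"ty": -6.65,"tz": 0,"roll": -1.95}
    - {"tx": -6.5,"ty": -6.65,"tz": 0,"roll": -1.95}
    - {"tx": -6.5,"ty": -6.65,"tz": 0,"roll": -1.95}
    - {"tx": -6.5,"ty": -6.65,"tz": 0,"roll": -1.95}
  grip: 60

```text
time: 25.75
position: [0.5705, -0.107, 0.1781]
ee_rot: [-0.001, 0.087, 0.996, 0.0]
contact_force: [0.7, 0.5, -0.1]
grip_width: 0.0599
gripper_force: 0.0
```

step_arm:
  motion:
    - {"tx": 0,"ty": 0,"tz": 0,"roll": 0}
    - {"tx": 0,"ty": 0,"tz": 0,"roll": 0}
    - {"tx": 0,"ty": 0,"tz": 0,"roll": 0}

```text
time: 26.05
position: [0.5714, -0.1073, 0.1791]
ee_rot: [0.0, 0.087, 0.996, 0.0]
contact_force: [-0.7, -0.1, -0.3]
grip_width: 0.0598
gripper_force: 0.0
```

Run:
```python
from h import *
s,W,R,c=wcloud(); print(c); save(s,"w6.png",(120,80,520,330),2)
m=near(W,.573,-.1075,.03,.045,.062)
go((.573,-.1075,.022,80))
```

```text
[ 0.48821476 -0.09277916  0.34860645]
779 mean [ 0.5721 -0.1071  0.0538] zmax 0.0591 ((573.2423706054688, -107.1485595703125), (33.98229217529297, 33.70124435424805), 15.002847671508789)
pos [ 0.5714 -0.1074  0.1791] theta 80.02 tilt [ 2.e-04 -0.e+00 -1.e+00]
tx -0.05 ty 0.00 tz 5.24 roll 0.00
```

View pics/w6.png

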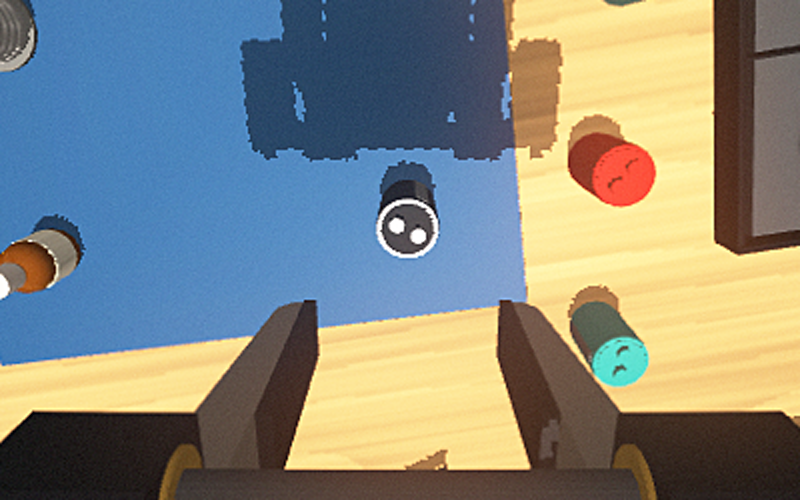

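The crop shows the capacitor centred between the fingers at about (407,228), with the decoys well to the right. Descending and gripping.

step_arm:
  motion:
    - {"tx": -0.05,"ty": 0,"tz": 1.3,"roll": 0}
    - {"tx": -0.05,"ty": 0,"tz": 2.5,"roll": 0}
    - {"tx": -0.05,"ty": 0,"tz": 3.5,"roll": 0}
    - {"tx": -0.05,"ty": 0,"tz": 4.3,"roll": 0}
    - {"tx": -0.05,"ty": 0,"tz": 4.8,"roll": 0}
    - {"tx": -0.05,"ty": 0,"tz": 5.1,"roll": 0}
    - {"tx": -0.05,"ty": 0,"tz": 5.25,"roll": 0}
    - {"tx": -0.05,"ty": 0,"tz": 5.25,"roll": 0}
    - {"tx": -0.05,"ty": 0,"tz": 5.25,"roll": 0}

```text
time: 27.0
position: [0.5736, -0.1083, 0.0224]
ee_rot: [0.001, 0.087, 0.996, -0.0]
contact_force: [0.7, 0.2, -0.4]
grip_width: 0.06
gripper_force: 0.0
```

step_arm:
  motion:
    - {"tx": 0,"ty": 0,"tz": 0,"roll": 0}
    - {"tx": 0,"ty": 0,"tz": 0,"roll": 0}
    - {"tx": 0,"ty": 0,"tz": 0,"roll": 0}
    - {"tx": 0,"ty": 0,"tz": 0,"roll": 0}
    - {"tx": 0,"ty": 0,"tz": 0,"roll": 0}
    - {"tx": 0,"ty": 0,"tz": 0,"roll": 0}
    - {"tx": 0,"ty": 0,"tz": 0,"roll": 0}
    - {"tx": 0,"ty": 0,"tz": 0,"roll": 0}
  grip: 25

```text
time: 27.8
position: [0.5732, -0.1082, 0.0218]
ee_rot: [0.0, 0.087, 0.996, 0.0]
contact_force: [-0.8, 0.5, 5.2]
grip_width: 0.0346
gripper_force: 30.0
```

Run:
```python
from h import *
go((.573,.149,.155,80))
```

```text
pos [ 0.5732 -0.1082  0.0218] theta 79.98 tilt [ 4.e-04 -0.e+00 -1.e+00]
tx 1.49 ty 8.44 tz -4.44 roll -0.00
```

step_arm:
  motion:
    - {"tx": 0,"ty": 0,"tz": -0.4,"roll": 0}
    - {"tx": 0,"ty": 0,"tz": -1.1,"roll": 0}
    - {"tx": 0,"ty": 0,"tz": -2.0,"roll": 0}
    - {"tx": 0,"ty": 0,"tz": -3.0,"roll": 0}
    - {"tx": 0.1,"ty": 0.5,"tz": -4.0,"roll": 0}
    - {"tx": 0.3,"ty": 1.6,"tz": -4.45,"roll": 0}
    - {"tx": 0.5,"ty": 2.9,"tz": -4.45,"roll": 0}
    - {"tx": 0.75,"ty": 4.2,"tz": -4.45,"roll": 0}
    - {"tx": 1.0,"ty": 5.5,"tz": -4.45,"roll": 0}
    - {"tx": 1.2,"ty": 6.8,"tz": -4.45,"roll": 0}

```text
time: 28.8
position: [0.5725, 0.1004, 0.1556]
ee_rot: [0.0, 0.087, 0.996, -0.0]
contact_force: [0.9, -1.0, -1.4]
grip_width: 0.0343
gripper_force: 30.0
```

Run:
```python
from h import *
o=r.get_obs(); print(o["grip_width"],o["gripper_force"])
go((.573,.149,.155,80))
```

```text
0.03432838941953848 29.999135434627533
pos [0.5725 0.1004 0.1556] theta 79.97 tilt [ 1.e-04 -1.e-04 -1.e+00]
tx 0.27 ty 1.60 tz 0.02 roll -0.01
```

step_arm:
  motion:
    - {"tx": 0.15,"ty": 0.9,"tz": 0,"roll": 0}
    - {"tx": 0.27,"ty": 1.6,"tz": 0.1,"roll": 0}
    - {"tx": 0.27,"ty": 1.6,"tz": 0.5,"roll": 0}
    - {"tx": 0.27,"ty": 1.6,"tz": 1.0,"roll": 0}
    - {"tx": 0.27,"ty": 1.6,"tz": 1.2,"roll": 0}
    - {"tx": 0.27,"ty": 1.6,"tz": 1.2,"roll": 0}
    - {"tx": 0.27,"ty": 1.6,"tz": 1.2,"roll": 0}
    - {"tx": 0.27,"ty": 1.6,"tz": 1.2,"roll": 0}

```text
time: 29.6
position: [0.5738, 0.1471, 0.1193]
ee_rot: [0.0, 0.088, 0.996, 0.0]
contact_force: [0.2, -0.1, -0.9]
grip_width: 0.0343
gripper_force: 30.0
```

Run:
```python
from h import *
go((.573,.149,.0350,80))
s,W,R,c=wcloud(); print(c)
m=(abs(W[...,2]-.0147)<.004)&(np.hypot(W[...,0]-.573,W[...,1]-.149)<.035); P=W[m]*1000; print(len(P),np.percentile(P,[1,50,99],axis=0).round(1))
H=cv2.convexHull(P[:,:2].astype(np.float32)); print(cv2.minEnclosingCircle(H))
near(W,.573,.149,.03,.14,.16)
```

```text
pos [0.5738 0.1471 0.1193] theta 79.93 tilt [ 6.e-04  1.e-04 -1.e+00]
tx 0.04 ty 0.06 tz 2.81 roll -0.01
[0.49054206 0.16175725 0.2888372 ]
1395 [[552.2 126.9  13.3]
 [571.3 149.5  14.9]
 [591.  170.4  17.3]]
((572.331787109375, 148.65817260742188), 23.010805130004883)
3971 mean [0.57   0.1485 0.1508] zmax 0.16 ((573.4932250976562, 151.21493530273438), (34.932125091552734, 55.59098815917969), 4.993346691131592)
```

The cut-out fits a circle at (572.3, 148.7) with radius 23. Lowering.

step_arm:
  motion:
    - {"tx": 0.05,"ty": 0.05,"tz": 0.4,"roll": 0}
    - {"tx": 0.05,"ty": 0.05,"tz": 1.0,"roll": 0}
    - {"tx": 0.05,"ty": 0.05,"tz": 1.6,"roll": 0}
    - {"tx": 0.05,"ty": 0.05,"tz": 2.1,"roll": 0}
    - {"tx": 0.05,"ty": 0.05,"tz": 2.45,"roll": 0}
    - {"tx": 0.05,"ty": 0.05,"tz": 2.65,"roll": 0}
    - {"tx": 0.05,"ty": 0.05,"tz": 2.75,"roll": 0}
    - {"tx": 0.05,"ty": 0.05,"tz": 2.82,"roll": 0}
    - {"tx": 0.05,"ty": 0.05,"tz": 2.82,"roll": 0}
    - {"tx": 0.05,"ty": 0.05,"tz": 2.82,"roll": 0}

```text
time: 30.65
position: [0.5726, 0.1495, 0.0349]
ee_rot: [0.001, 0.087, 0.996, 0.0]
contact_force: [-0.4, -0.5, -1.7]
grip_width: 0.0345
gripper_force: 30.0
```

step_arm:
  motion:
    - {"tx": 0,"ty": 0,"tz": 0,"roll": 0}
    - {"tx": 0,"ty": 0,"tz": 0,"roll": 0}
    - {"tx": 0,"ty": 0,"tz": 0,"roll": 0}

```text
time: 30.95
position: [0.5726, 0.1495, 0.0348]
ee_rot: [0.0, 0.087, 0.996, 0.0]
contact_force: [0.4, 0.8, 3.9]
grip_width: 0.0341
gripper_force: 30.0
```

step_arm:
  motion:
    - {"tx": 0,"ty": 0,"tz": 0,"roll": 0}
    - {"tx": 0,"ty": 0,"tz": 0,"roll": 0}
    - {"tx": 0,"ty": 0,"tz": 0,"roll": 0}
    - {"tx": 0,"ty": 0,"tz": 0,"roll": 0}
    - {"tx": 0,"ty": 0,"tz": -0.3,"roll": 0}
    - {"tx": 0,"ty": 0,"tz": -1.0,"roll": 0}
    - {"tx": 0,"ty": 0,"tz": -2.2,"roll": 0}
    - {"tx": 0,"ty": 0,"tz": -3.6,"roll": 0}
    - {"tx": 0,"ty": 0,"tz": -4.8,"roll": 0}
    - {"tx": 0,"ty": 0,"tz": -5.0,"roll": 0}
  grip: 58

```text
time: 31.95
position: [0.5747, 0.1501, 0.1898]
ee_rot: [0.004, 0.087, 0.996, 0.001]
contact_force: [0.4, 0.1, 0.2]
grip_width: 0.0581
gripper_force: 0.0
```

step_arm:
  motion:
    - {"tx": 0.5,"ty": -1.2,"tz": 0,"roll": 0}
    - {"tx": 1.0,"ty": -2.5,"tz": 0,"roll": 0}
    - {"tx": 1.5,"ty": -3.8,"tz": 0,"roll": 0}
    - {"tx": 2,"ty": -5,"tz": 0,"roll": 0}
    - {"tx": 2,"ty": -6,"tz": 0,"roll": 0}
    - {"tx": 2,"ty": -7,"tz": 0,"roll": 0}
    - {"tx": 2,"ty": -7,"tz": 0,"roll": 0}
    - {"tx": 2,"ty": -7,"tz": 0,"roll": 0}
    - {"tx": 2,"ty": -7,"tz": 0,"roll": 0}
    - {"tx": 2,"ty": -7,"tz": 0,"roll": 0}

```text
time: 32.95
position: [0.4767, -0.0461, 0.1842]
ee_rot: [-0.0, 0.087, 0.996, 0.0]
contact_force: [0.2, 0.0, 0.3]
grip_width: 0.058
gripper_force: 0.0
```

Run:
```python
from h import *
s=snap("scene"); save(s,"fin.png",(110,90,510,340),2); W=cloud(s)
for n,x,y,z in [("tor",.4642,.1498,.051),("cap",.5725,.149,.066),("hs",.5745,.2565,.051),("tr",.4655,.257,.061),("reel",.427,-.324,.042),("bot",.56,-.333,.064)]:
    print(n,z); near(W,x,y,.05,max(.03,z-.02),.09)
```

```text
tor 0.051
491 mean [0.4698 0.1434 0.0465] zmax 0.0539 ((466.270751953125, 148.026123046875), (62.101112365722656, 58.79077911376953), 84.68462371826172)
cap 0.066
230 mean [0.5766 0.1443 0.0626] zmax 0.071 ((572.9342651367188, 147.29489135742188), (32.931278228759766, 35.08855056762695), 60.35226058959961)
hs 0.051
551 mean [0.5777 0.2525 0.0455] zmax 0.0537 ((575.1591186523438, 255.4715576171875), (39.43122100830078, 76.21834564208984), 88.0716552734375)
tr 0.061
373 mean [0.4688 0.2519 0.0555] zmax 0.0633 ((464.86578369140625, 255.5398406982422), (47.20744323730469, 59.1317253112793), 0.4998264014720917)
reel 0.042
392 mean [ 0.4265 -0.3273  0.0413] zmax 0.0453 ((425.2186584472656, -327.1903991699219), (49.567237854003906, 46.390464782714844), 12.397148132324219)
bot 0.064
105 mean [ 0.565  -0.3379  0.0583] zmax 0.0665 ((562.8150024414062, -338.4649963378906), (19.50054931640625, 16.624778747558594), 18.76404571533203)
```

View pics/fin.png

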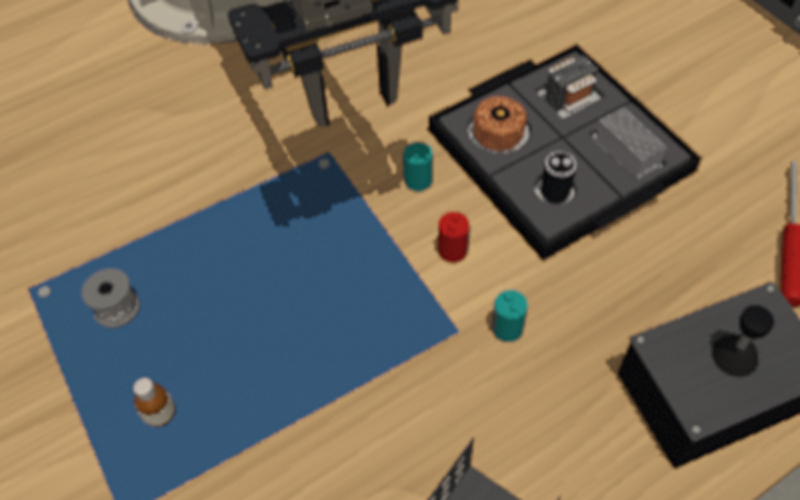

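The final view shows all four parts seated in their cut-outs (toroid (498,122), transformer (572,85), heat sink (632,138), capacitor (558,175)). The reel (110,297) and the bottle (153,400) stand where they were, and the gripper is clear.

```bash
python3 -c "
from plant import r
print(r.job_done())"
```

```text
the job is handed in; nothing more can be done
None
```

I handed the job in at about 33 s with the toroid, transformer, heat sink and capacitor seated in their cut-outs and the reel and bottle untouched; the hand-in returned no verdict.

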